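# Scribe an ogee through a pin-located template

## Robot

A 7-joint arm with a two-finger parallel gripper is mounted at the origin on the work surface; the furniture and walls round the work are solid. World frame = base frame: x ahead of the robot, y to its left, z up, the work surface at z = 0. Lengths are in m, angles in rad, forces in N, time in s.
With the tool pointing down it reaches from about 0.425 to 0.95 m from the base axis. Payload 4.7 kg.
Tool frame: the origin (TCP) lies at the very end of the fingers, on their centre line; the grasp point (between the pads) lies 19 mm behind it; x points along the fingers, y is the direction in which the jaws open and shut, and the axes are right-handed (so a half turn about x gives the same grasp; the last joint's range is limited). The gripper opens to 85 mm and grips with 20 to 120 N. Pads are 22 mm wide; open, the fingers measure 114 mm over their backs; the gripper's body (76 mm by 85 mm) begins 54 mm behind the grasp point. The pads swing forward as they close: fully open they stand 13 mm farther back than shut.
Start: joints at [-1.154, 0.469, -0.049, 1.532, 0.024, 1.141, -0.082], TCP at [0.291, 0.609, 0.208] pointing down, gripper open.
Joint ranges: [-2.59, 2.59], [-0.33, 1.99], [-1.39, 1.29], [0.1, 2.45], [-1.04, 4.18], [0.21, 1.99], [-2.66, 2.66]. Speed limits (rad/s): [2.57, 2.57, 3.14, 3.14, 3.14, 3.14, 3.14].

## Interface

Orientations are given as [roll, pitch, yaw] about the fixed x, y, z axes, in that order (R = Rz(yaw) Ry(pitch) Rx(roll)).
In Python, from station import r gives the robot as it stands. Calls block until the motion is done:
- r.goto(position, orientation): joint-space move of the TCP to a pose.
- r.line_to(position, frame=None, rate=0.15): straight line of the TCP; frame=None keeps the orientation; rate is the mean speed in m/s.
- r.set_joints(angles): joint-space move.
- r.open_gripper() and r.clamp(squeeze=None): open the fingers fully, or close them until they stop; squeeze is the grip in N (None keeps the last).
- r.dwell(seconds).
- r.solve_ik(position, orientation): joint angles nearest the present ones, or None.
- r.read_state(): the state.
- r.read_camera(name): name is "side" or "top"; returns a dict with "pixels" (384x512x3 uint8, red, green, blue), "fx", "fy", "cx", "cy" (pixels), "R" (3x3) and "t" (3): a world point X has camera coordinates R X + t. Camera axes: x right, y down, z forward; pixel columns grow to the right and rows downward; lengths in m; the calibration is good to about 2 mm. A picture is of the moment at which its call begins. There is no depth.
A pose or a line that the arm cannot do raises r.MotionError and nothing moves.
- r.hand_in(): hands the job in, once; it reports no verdict.
The state is a dict: "time": time; "joint_positions": joint angles; "dq": joint speeds; "effort": joint torques, N m; "position": TCP position; "tcp_rot": TCP orientation; "force": force on the tool from outside, world axes, zero at the start; "wrist_torque": the same for the moment, N m; "grip_width": finger opening in m.
Only numpy, scipy, OpenCV 4.12 (cv2) and the standard library are available. Lean on these libraries where they do the work, as an engineer would, in place of code of your own. Each camera call takes 0.05 s, during which the arm holds its last target.

## Task

Mark the ogee curve on the wooden blank held in the marking jig. Set the flat template over the jig's two dowel pins so that it lies flat on the blank, then take the scratch awl from its block, put the point into the round starter hole of the template's curved slot and draw it along the whole slot to the other end in one slow stroke (about 3 cm/s), the point staying lightly on the wood all the way. Stand the awl back in its own hole in the block, leave the template seated on the pins, and leave the other things on the bench as they stand.

Things in the scene. Friction and masses are not known exactly. Their poses are not given: they have to be found in the camera images.
- jig: Wooden marking jig fixed to the bench, yaw within 0.3 rad of 0. Base 160 (x) x 232 (y) x 12 mm; on it a fence along +x (far side) and a cleat along -x (near side), each 36 mm wide, with the blank between them. Tops of fence, cleat and blank are flush: one flat surface 34 mm above the bench. Two small cams at the near corners stay below it. Origin: centre of the underside, z up.
- blank: Pale wooden board 85 (x) x 240 (y) x 22 mm held in the jig, the piece to be marked; it cannot move. Its top is flush with the jig's, 34 mm above the bench. Origin: centre of its underside.
- pin_far (a point): Foot of the steel dowel pin on the jig's fence, on the flat top (34 mm above the bench), at x +61.5, y +56 mm in the jig's frame. Pin 8 mm thick, 14 mm tall, straight for 8 mm and then tapering to 3 mm.
- pin_near (a point): Foot of the same kind of pin on the jig's near cleat, at x -61.5, y -30 mm in the jig's frame, 34 mm above the bench.
- template: Loose flat white template, 154 (x) x 156 (y) x 6 mm, 0.2 kg, with a bar grip on top, a curved through slot and two pin holes. Starts flat on the bench left or right of the jig, yaw within 0.8 rad of 0. Origin: centre of the underside; x, y along its sides. Seated, its x and y point as the jig's do and its origin is 34 mm above the jig's; it fits the pins only this way round.
- round_hole (a point): Centre, on the underside, of the template's round 11 mm hole (x +61.5, y +56 mm in its frame), which goes over pin_far.
- long_hole (a point): Centre, on the underside, of the template's elongated hole, 11 (x) by 16 (y) mm (x -61.5, y -30 mm in its frame), which goes over pin_near.
- grip (a point): Middle of the template's bar grip: wood, 20 mm wide along the template's x, 50 mm long along its y, from 6 to 42 mm above the underside; this point is 26 mm above the underside at x +23, y -30 mm.
- slot0 (a point): Point 0 of 0 to 6 on the centre line of the slot, on the template's underside (so on the wood when seated): template x -18, y -58 mm. Centre of the round 16 mm starter hole, where the stroke begins. From here the slot, 9 mm wide, runs straight along +y to y -36, then as an ogee x = 18 sin(180 deg * y / 72) to y +36, then straight at x +18 to its round end (centre at y +60).
- slot1 (a point): Point 1 of 0 to 6 on the centre line of the slot, on the template's underside (so on the wood when seated): template x -18, y -40 mm.
- slot2 (a point): Point 2 of 0 to 6 on the centre line of the slot, on the template's underside (so on the wood when seated): template x -13.8, y -20 mm.
- slot3 (a point): Point 3 of 0 to 6 on the centre line of the slot, on the template's underside (so on the wood when seated): template x 0, y 0 mm.
- slot4 (a point): Point 4 of 0 to 6 on the centre line of the slot, on the template's underside (so on the wood when seated): template x 13.8, y 20 mm.
- slot5 (a point): Point 5 of 0 to 6 on the centre line of the slot, on the template's underside (so on the wood when seated): template x 18, y 40 mm.
- slot6 (a point): Point 6 of 0 to 6 on the centre line of the slot, on the template's underside (so on the wood when seated): template x 18, y 59 mm. 1 mm short of the last centre of the slot, where the stroke ends.
- awl: Loose scratch awl, 113 mm long, 0.07 kg: steel spike 50 mm long, 6 mm thick, tapering to a 2.6 mm blunt point; brass shoulder 24 mm wide; eight-sided wooden handle, 26 mm across flats from 66 to 104 mm above the point. Origin at the point, z up along the handle; flats face along its x and y. Starts point down in the middle hole of the awl block, shoulder resting on the block.
- awl_point (a point): The awl's point (its origin).
- awl_handle (a point): Middle of the awl's handle, 85 mm above the point: the place to grip.
- awl_block: Fixed wooden block 52 (x) x 150 (y) x 56 mm, left or right of the jig, opposite the template, yaw within 0.8 rad of 0; a row of three holes along y. The awl stands in the middle one; in the outer ones, 42 mm to either side, stand steel bits that rise 38 mm above the block and do not move, so fingers should close on the awl along the block's x. Origin: centre of the underside.
- awl_hole (a point): Mouth of the block's middle hole, 16 mm wide and 53 mm deep, 56 mm above the bench; with the awl home its point is 50 mm below this point.
- pet_bottle: Bystander: clear upright bottle, 66 mm wide, 211 mm tall, in front of the jig, left or right. Origin at its foot.
- mixing_cup: Bystander: clear cup 70 mm wide, 74 mm tall, in front of the jig, left or right, on the other side from the bottle. Origin at its foot.
- tape_measure: Bystander: pocket tape measure 35 x 72 x 62 mm, standing behind the jig on the right. Origin at its foot.
- cork_block: Bystander: cork block 36 x 60 x 26 mm, behind the jig on the left. Origin at its foot.
There are look-alikes about, which are no part of the job. What is meant by the awl is not green, pink or white, and is the smaller of those in its own colour.

How it is judged:
By the outcome, as a careful person would: the job done as asked, in the order asked, and still so for the second after the job is handed in, with the robot touching nothing.
It also fails if it takes over 72 s, if anything falls off the work surface, if the arm or the gripper's body presses on something with over 40 N, if the wrist force passes 120 N, or if a joint passes its speed limit or range.

## Working session

There is one attempt and no reset: what is moved stays moved. The work goes in short steps, each a Python script; the robot and the scene stay as the last script left them, time stands still between calls to the robot, and variables do not carry over. Pictures are saved under pics/ and viewed, and the job is handed in when it is done.

```bash
mkdir -p pics; ls; python3 - <<'E'
from station import r
import cv2
for n in("top","side"):
    c=r.read_camera(n); cv2.imwrite(f"pics/{n}0.png",c["pixels"][:,:,::-1])
    print(n,c["fx"],c["fy"],c["cx"],c["cy"],c["R"],c["t"])
s=r.read_state(); print(s)
E
```

```text
pics
top 400.5885343707027 400.5885343707027 257.6065873896409 195.03216596940538 [[ 0.06550054 -0.9978401  -0.00498113]
 [-0.97625181 -0.0630488  -0.20726133]
 [ 0.20649961  0.01843857 -0.97827293]] [0.03121091 0.47728747 1.26183607]
side 474.8905266880445 474.8905266880445 256.49745457983005 189.44015423862672 [[ 0.99776961 -0.0659564   0.0102739 ]
 [-0.05134966 -0.85674069 -0.51318476]
 [ 0.04264989  0.5115126  -0.85821667]] [-0.43191052  0.11845948  1.37945624]
{'time': 0.1, 'joint_positions': array([-1.15389313,  0.46934372, -0.04864493,  1.5335594 ,  0.02407552,
        1.1409979 , -0.08230946]), 'dq': array([-0.00036492, -0.00214497, -0.00067295, -0.003318  ,  0.0003721 ,
       -0.00154497, -0.00237152]), 'effort': array([ 5.15015345e-04, -5.11514926e+01, -4.71051363e-02, -2.38389659e+01,
        1.07459928e-02,  4.30995933e-03, -9.60393834e-06]), 'position': array([0.29076125, 0.60854591, 0.20678443]), 'tcp_rot': array([-1.56224323,  1.56907198, -2.00799284]), 'force': array([ 0.70345508, -0.13143862, -0.16543078]), 'wrist_torque': array([-0.0008721 , -0.00531243,  0.0607082 ]), 'grip_width': 0.08552287119807248}
```

View pics/top0.png

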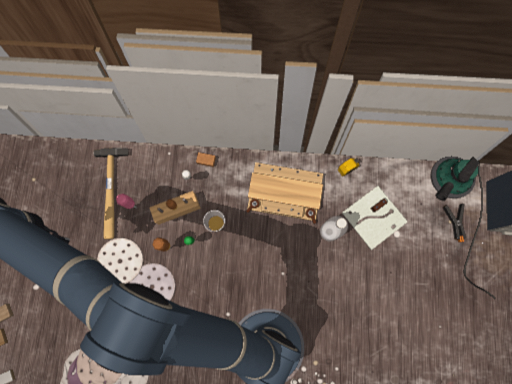

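View pics/side0.png

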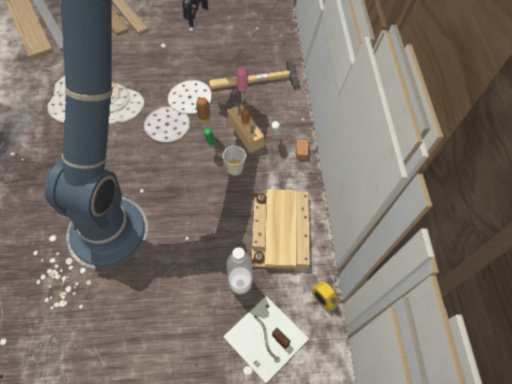

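```bash
python3 - <<'E'
import cv2,numpy as np
t=cv2.imread("pics/top0.png");s=cv2.imread("pics/side0.png")
def cr(im,x0,y0,w,h,f):return cv2.resize(im[y0:y0+h,x0:x0+w],None,fx=f,fy=f,interpolation=cv2.INTER_CUBIC)
cv2.imwrite("pics/a1.png",cr(t,240,150,180,110,4.4))
cv2.imwrite("pics/a2.png",cr(s,220,180,100,150,4))
cv2.imwrite("pics/a3.png",np.hstack([cr(t,110,165,100,100,4),cr(s,180,70,100,100,4)]))
cv2.imwrite("pics/a4.png",cr(s,215,290,100,95,6))
E
```

```text
(no output)
```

View pics/a1.png

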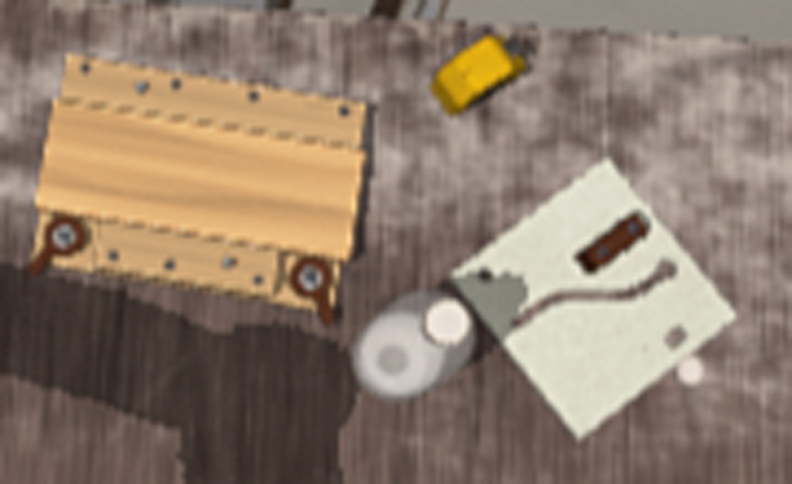

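View pics/a2.png

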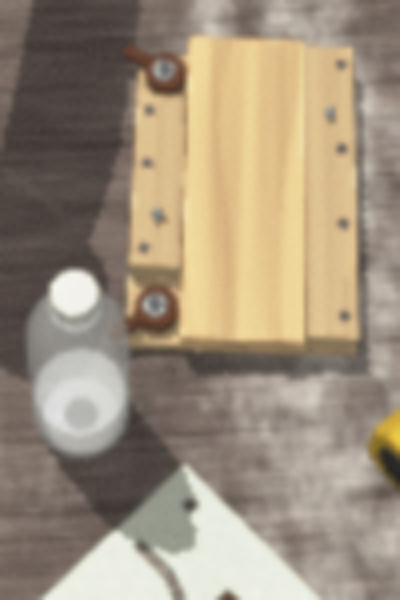

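View pics/a3.png

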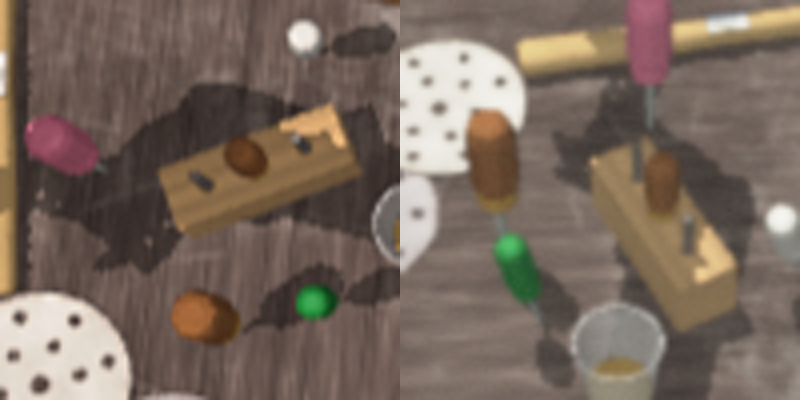

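View pics/a4.png

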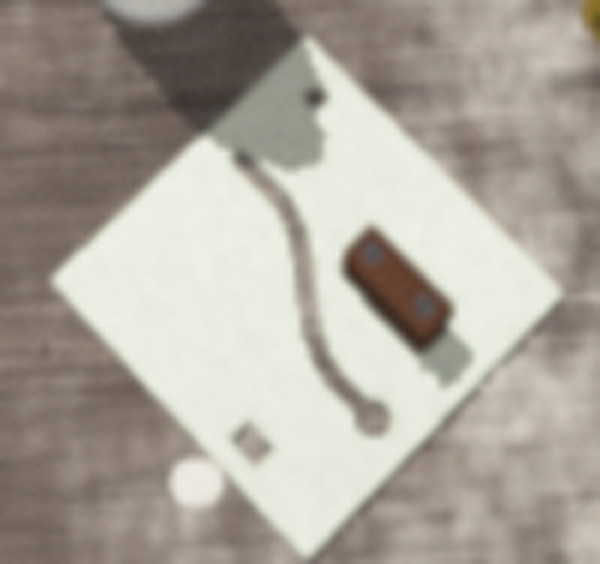

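```bash
cat > h.py <<'E'
import numpy as np,cv2
from station import r
def cam(n):
    c=r.read_camera(n); c["bgr"]=np.ascontiguousarray(c["pixels"][:,:,::-1]); return c
def proj(c,X):
    p=np.asarray(c["R"])@np.asarray(X,float)+c["t"]; return np.array([c["fx"]*p[0]/p[2]+c["cx"],c["fy"]*p[1]/p[2]+c["cy"]])
def ray(c,uv):
    d=np.array([(uv[0]-c["cx"])/c["fx"],(uv[1]-c["cy"])/c["fy"],1.0]); R=np.asarray(c["R"])
    return -R.T@np.asarray(c["t"]), R.T@d
def plane(c,uv,z):
    o,d=ray(c,uv); return (o+d*(z-o[2])/d[2])
def tri(c1,u1,c2,u2):
    A=[];b=[]
    for c,u in((c1,u1),(c2,u2)):
        o,d=ray(c,u);d=d/np.linalg.norm(d);P=np.eye(3)-np.outer(d,d);A.append(P);b.append(P@o)
    X=np.linalg.lstsq(np.vstack(A),np.hstack(b),rcond=None)[0]; return X
def fit2d(L,W):
    "rigid fit W = R L + t -> t,yaw,residuals(mm)"
    L=np.asarray(L)[:,:2];W=np.asarray(W)[:,:2];lc,wc=L.mean(0),W.mean(0);a=L-lc;b=W-wc
    th=np.arctan2((a[:,0]*b[:,1]-a[:,1]*b[:,0]).sum(),(a*b).sum());c,s=np.cos(th),np.sin(th);R=np.array([[c,-s],[s,c]])
    t=wc-R@lc; return t,th,np.round((W-(L@R.T+t))*1e3,1)
def quad(mask):
    "4 corners from line fits on the largest contour"
    cs,_=cv2.findContours(mask,cv2.RETR_EXTERNAL,cv2.CHAIN_APPROX_NONE);k=max(cs,key=cv2.contourArea)
    k=cv2.convexHull(k)
    e=0.02
    while True:
        q=cv2.approxPolyDP(k,e*cv2.arcLength(k,True),True)[:,0].astype(float)
        if len(q)<=4:break
        e+=.005
    return q,max(cs,key=cv2.contourArea)[:,0].astype(float)
def refine(q,pts):
    n=len(q);ls=[]
    for i in range(n):
        a,b=q[i],q[(i+1)%n];d=(b-a)/np.linalg.norm(b-a);nn=np.array([-d[1],d[0]]);L=np.linalg.norm(b-a)
        s=(pts-a)@d;dd=(pts-a)@nn
        m=(s>.12*L)&(s<.88*L)&(abs(dd)<2.5)
        v=cv2.fitLine(pts[m].astype(np.float32),cv2.DIST_HUBER,0,.01,.01).ravel();ls.append((v[2:],v[:2]))
    out=[]
    for i in range(n):
        (p1,d1),(p2,d2)=ls[i-1],ls[i]
        t=np.linalg.solve(np.array([d1,-d2]).T,p2-p1);out.append(p1+t[0]*d1)
    return np.array(out)
E
python3 - <<'E'
from h import *
import pickle
C={n:cam(n) for n in("top","side")};pickle.dump(C,open("c0.pkl","wb"))
roi={"top":(335,180,80,75),"side":(218,290,98,94)}
for n,c in C.items():
    x,y,w,h=roi[n];im=cv2.resize(c["bgr"][y:y+h,x:x+w],None,fx=4,fy=4,interpolation=cv2.INTER_CUBIC).astype(int)
    b,g,R=im[...,0],im[...,1],im[...,2]
    m=((g>R+2)&(g>110)).astype(np.uint8)*255
    m=cv2.morphologyEx(m,cv2.MORPH_OPEN,np.ones((9,9)));m=cv2.morphologyEx(m,cv2.MORPH_CLOSE,np.ones((25,25)))
    cv2.imwrite(f"pics/m_{n}.png",np.hstack([m,g.astype(np.uint8)]))
    q,p=quad(m);q=refine(q,p)
    uv=(q+.5)/4-.5+[x,y];P=np.array([plane(c,u,.006) for u in uv])
    print(n,uv.round(1).tolist(),P.round(4).tolist(),[round(float(np.linalg.norm(P[i]-P[i-1])),4) for i in range(4)])
E
```

```text
Traceback (most recent call last):
  File "h.py", line 24, in quad
    cs,_=cv2.findContours(mask,cv2.RETR_EXTERNAL,cv2.CHAIN_APPROX_NONE);k=max(cs,key=cv2.contourArea)
                                                                          ~~~^^^^^^^^^^^^^^^^^^^^^^^^
ValueError: max() iterable argument is empty
```

```bash
python3 - <<'E'
import cv2,numpy as np
a=cv2.imread("pics/m_top.png");b=cv2.imread("pics/m_side.png");w=max(a.shape[1],b.shape[1])
a=cv2.copyMakeBorder(a,0,0,0,w-a.shape[1],0);b=cv2.copyMakeBorder(b,0,0,0,w-b.shape[1],0)
cv2.imwrite("pics/m.png",cv2.resize(np.vstack([a,b]),None,fx=.85,fy=.85))
E
```

```text
[ WARN:0@0.024] global loadsave.cpp:275 findDecoder imread_('pics/m_side.png'): can't open/read file: check file path/integrity
Traceback (most recent call last):
AttributeError: 'NoneType' object has no attribute 'shape'
```

```bash
python3 - <<'E'
import cv2
t=cv2.imread("pics/top0.png");s=cv2.imread("pics/side0.png")
for p in[(375,225),(355,213),(350,180),(390,240)]:print(p,t[p[1],p[0]])
for p in[(245,330),(260,312),(230,310),(290,300),(265,365)]:print(p,s[p[1],p[0]])
E
```

```text
(375, 225) [197 217 218]
(355, 213) [116 127 128]
(350, 180) [ 97 103 116]
(390, 240) [ 98 104 123]
(245, 330) [226 237 234]
(260, 312) [138 151 147]
(230, 310) [ 99 107 121]
(290, 300) [138 146 157]
(265, 365) [224 235 233]
```

```bash
python3 - <<'E'
from h import *
import pickle
C=pickle.load(open("c0.pkl","rb")) if __import__("os").path.exists("c0.pkl") else {n:cam(n) for n in("top","side")}
pickle.dump(C,open("c0.pkl","wb"))
roi={"top":(335,180,80,75),"side":(218,290,98,94)};ms=[]
for n,c in C.items():
    x,y,w,h=roi[n];im=cv2.resize(c["bgr"][y:y+h,x:x+w],None,fx=4,fy=4,interpolation=cv2.INTER_CUBIC).astype(int)
    b,g,R=im[...,0],im[...,1],im[...,2]
    m=((g>R-5)&(g>115)|(g>185)).astype(np.uint8)*255
    m=cv2.morphologyEx(m,cv2.MORPH_OPEN,np.ones((7,7)));m=cv2.morphologyEx(m,cv2.MORPH_CLOSE,np.ones((15,15)))
    q,p=quad(m);q=refine(q,p)
    v=im.astype(np.uint8).copy()
    for k in q:cv2.circle(v,tuple(int(a) for a in k),4,(0,0,255),1)
    v=np.hstack([cv2.cvtColor(m,cv2.COLOR_GRAY2BGR),v]);ms.append(cv2.copyMakeBorder(v,0,376-h*4 if h*4<376 else 0,0,784-w*8,0))
    uv=(q+.5)/4-.5+[x,y];P=np.array([plane(c,u,.006) for u in uv])
    print(n,uv.round(1).tolist(),P.round(4).tolist(),[round(float(np.linalg.norm(P[i]-P[i-1])),4) for i in range(4)])
cv2.imwrite("pics/m.png",cv2.resize(np.vstack(ms),None,fx=.78,fy=.78))
E
```

```text
Traceback (most recent call last):
  File "h.py", line 38, in refine
    v=cv2.fitLine(pts[m].astype(np.float32),cv2.DIST_HUBER,0,.01,.01).ravel();ls.append((v[2:],v[:2]))
      ~~~~~~~~~~~^^^^^^^^^^^^^^^^^^^^^^^^^^^^^^^^^^^^^^^^^^^^^^^^^^^^
cv2.error: OpenCV(4.12.0) /io/opencv/modules/imgproc/src/linefit.cpp:50: error: (-215:Assertion failed) count > 0 in function 'fitLine2D_wods'
```

```bash
cat >> h.py <<'E'
def edgeline(g,a,b,half=3.0,trim=.1):
    "subpixel line through the strongest gradient near segment a-b"
    a,b=np.array(a,float),np.array(b,float);L=np.linalg.norm(b-a);d=(b-a)/L;nn=np.array([-d[1],d[0]])
    s=np.linspace(trim*L,(1-trim)*L,60);o=np.arange(-half,half+.01,.25)
    P=a+s[:,None,None]*d+o[None,:,None]*nn
    I=cv2.remap(cv2.GaussianBlur(g,(0,0),.7),P[...,0].astype(np.float32),P[...,1].astype(np.float32),cv2.INTER_CUBIC)
    G=np.gradient(I,axis=1).mean(0);sg=np.sign(G[np.argmax(abs(G))])
    Gi=np.clip(np.gradient(I,axis=1)*sg,0,None);k=Gi.argmax(1);off=[]
    for i,j in enumerate(k):
        sl=slice(max(0,j-4),j+5);w=Gi[i,sl];off.append((w*o[sl]).sum()/max(w.sum(),1e-6))
    pts=a+s[:,None]*d+np.array(off)[:,None]*nn
    off=np.array(off);m=abs(off-np.median(off))<.8
    v=cv2.fitLine(pts[m].astype(np.float32),cv2.DIST_HUBER,0,.01,.01).ravel();return v[2:],v[:2]
def inter(l1,l2):
    (p1,d1),(p2,d2)=l1,l2;t=np.linalg.solve(np.array([d1,-d2]).T,p2-p1);return p1+t[0]*d1
def corners(g,q,**k):
    n=len(q);ls=[edgeline(g,q[i],q[(i+1)%n],**k) for i in range(n)]
    return np.array([inter(ls[i-1],ls[i]) for i in range(n)])
E
python3 - <<'E'
from h import *
import pickle
C={n:cam(n) for n in("top","side")};pickle.dump(C,open("c0.pkl","wb"))
# order (+,+),(+,-),(-,-),(-,+)
L=np.array([[77,78],[77,-78],[-77,-78],[-77,78]])*1e-3
Q={"top":[(342.7,211.8),(378.2,185.9),(407.3,222),(371.6,249.5)],"side":[(266.3,296.3),(308.3,338.7),(265.8,382.8),(223.3,336.7)]}
for n,c in C.items():
    g=c["bgr"][...,1].astype(np.float32)
    q=corners(g,Q[n]);P=np.array([plane(c,u,.006) for u in q]);
    print(n,q.round(1).tolist(),fit2d(L,P),[round(float(np.linalg.norm(P[i]-P[i-1])),4) for i in range(4)])
# jig: blank ends + outer long edges, top z .034
J={"top":[(255.2,162.5),(323.3,173.2)],"side":[]}
def up(p,o,f):return [((a+.5)/f-.5+o[0],(b+.5)/f-.5+o[1]) for a,b in p]
# pins by local bright blob triangulation
t=C["top"];s=C["side"]
def blob(c,u):
    g=c["bgr"].astype(float);x,y=int(round(u[0])),int(round(u[1]));p=g[y-4:y+5,x-4:x+5];
    sat=p[...,2]-p[...,0];med=np.percentile(sat,70);w=np.clip(med-15-sat,0,None)
    yy,xx=np.mgrid[y-4:y+5,x-4:x+5];w[np.hypot(xx-u[0],yy-u[1])>3.2]=0
    return np.array([(w*xx).sum(),(w*yy).sum()])/w.sum()
for name,ut,us in(("far",(142,88),(330,114)),("near",(228,262),(158,215))):
    a=blob(t,up([ut],(240,150),4.4)[0]);b=blob(s,up([us],(220,180),4)[0])
    print(name,a,b,tri(t,a,s,b).round(4),plane(t,a,.044)[:2].round(4),plane(s,b,.044)[:2].round(4))
E
```

```text
top [[341.6000061035156, 212.0], [377.5, 185.3000030517578], [407.20001220703125, 221.1999969482422], [371.0, 249.60000610351562]] (array([ 0.43461489, -0.33129633]), np.float64(0.7007732268621811), array([[ 0.4,  0.1],
       [-0.1, -0.1],
       [ 0.7, -0.2],
       [-0.9,  0.3]])) [0.1549, 0.1559, 0.1534, 0.1574]
side [[265.79998779296875, 295.29998779296875], [308.5, 337.8999938964844], [265.70001220703125, 383.1000061035156], [222.5, 336.1000061035156]] (array([ 0.43419051, -0.33465719]), np.float64(0.7047244970593751), array([[ 0.8,  0.9],
       [ 0.7,  0.4],
       [-0.1, -1.2],
       [-1.5, -0.1]])) [0.1564, 0.1563, 0.1557, 0.1577]
far [271.65   169.3325] [302.17096774 207.93548387] [0.568  0.021  0.0343] [0.566  0.0213] [0.5659 0.0155]
near [291.41304348 209.18944099] [258.96764706 233.25882353] [ 0.4368 -0.0519  0.0327] [ 0.4355 -0.051 ] [ 0.4356 -0.0575]
```

```bash
python3 - <<'E'
from h import *
import pickle
C=pickle.load(open("c0.pkl","rb"))
L=np.array([[42.5,120],[42.5,-120],[-42.5,-120],[-42.5,120]])*1e-3
Q={"top":([(54,102),(365,150),(349,258),(38,205)],(240,150),4.4),"side":([(304,42),(303,347),(183,345),(190,37)],(220,180),4)}
vs=[]
for n,c in C.items():
    p,o,f=Q[n];q0=[((a+.5)/f-.5+o[0],(b+.5)/f-.5+o[1]) for a,b in p]
    g=c["bgr"][...,1].astype(np.float32)
    q=corners(g,q0,half=2.);P=np.array([plane(c,u,.034) for u in q])
    print(n,q.round(1).tolist(),fit2d(L,P),[round(float(np.linalg.norm(P[i]-P[i-1])),4) for i in range(4)])
E
```

```text
top [[251.60000610351562, 172.8000030517578], [322.20001220703125, 184.5], [319.20001220703125, 208.3000030517578], [247.5, 196.0]] (array([ 0.49949687, -0.02737222]), np.float64(-0.10622918166446552), array([[-2.2, -0. ],
       [-1.8,  1.2],
       [ 1.6, -0.5],
       [ 2.4, -0.7]])) [0.0804, 0.2387, 0.0814, 0.2399]
side [[295.79998779296875, 189.6999969482422], [295.0, 265.29998779296875], [264.8999938964844, 264.29998779296875], [267.20001220703125, 188.8000030517578]] (array([ 0.49987178, -0.03147022]), np.float64(-0.10887440012142571), array([[ 0.5,  0.7],
       [-1.7,  0.5],
       [ 1.3, -0.8],
       [-0.1, -0.4]])) [0.0855, 0.2404, 0.0819, 0.2403]
```

```bash
python3 - <<'E'
import cv2,numpy as np
t=cv2.imread("pics/top0.png");s=cv2.imread("pics/side0.png")
def cr(im,x0,y0,w,h,f):return cv2.resize(im[y0:y0+h,x0:x0+w],None,fx=f,fy=f,interpolation=cv2.INTER_CUBIC)
cv2.imwrite("pics/b1.png",cr(t,140,180,70,55,10))
cv2.imwrite("pics/b2.png",cr(s,220,95,55,65,9))
E
```

```text
(no output)
```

View pics/b1.png

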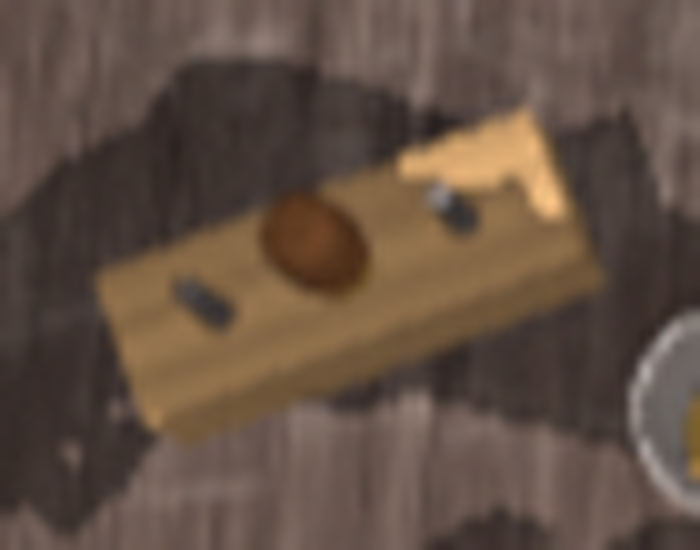

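View pics/b2.png

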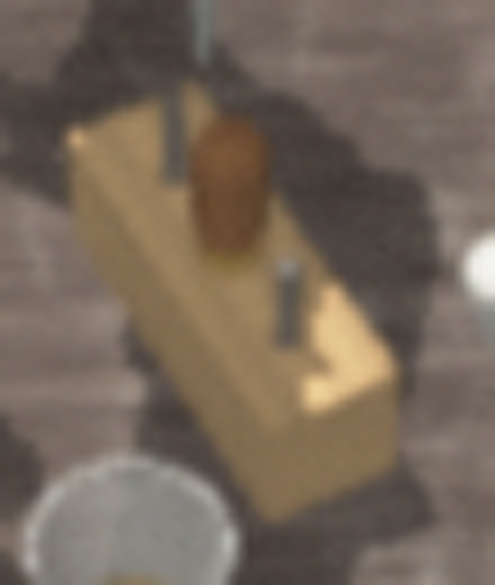

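```bash
python3 - <<'E'
from h import *
import pickle
C=pickle.load(open("c0.pkl","rb"))
L=np.array([[26,75],[26,-75],[-26,-75],[-26,75]])*1e-3
Q={"top":([(98,278),(525,108),(582,253),(152,428)],(140,180),10),"side":([(195,85),(390,365),(262,430),(75,145)],(220,95),9)}
for n,c in C.items():
    p,o,f=Q[n];q0=[((a+.5)/f-.5+o[0],(b+.5)/f-.5+o[1]) for a,b in p]
    g=c["bgr"][...,1].astype(np.float32)
    for nm,q in(("raw",np.array(q0)),("ref",corners(g,q0,half=1.8))):
        P=np.array([plane(c,u,.056) for u in q])
        print(n,nm,q.round(1).tolist(),fit2d(L,P),[round(float(np.linalg.norm(P[i]-P[i-1])),4) for i in range(4)])
    # awl handle colour
    h=cv2.cvtColor(c["bgr"],cv2.COLOR_BGR2HSV);x,y=o
    R=c["bgr"].astype(int);m=((R[...,2]-R[...,0]>35)&(R[...,1]<75)&(R[...,2]>50)).astype(np.uint8)
    if n=="side": m=((R[...,2]-R[...,0]>45)&(R[...,1]<95)).astype(np.uint8)
    k=np.zeros_like(m);k[y:y+55,x:x+65]=m[y:y+55,x:x+65]
    ys,xs=np.nonzero(k);print(len(xs),xs.mean(),ys.mean(),xs.min(),xs.max(),ys.min(),ys.max())
    C[n]["aw"]=(xs.mean(),ys.mean())
print(tri(C["top"],C["top"]["aw"],C["side"],C["side"]["aw"]))
# bottle & cup feet
print("bottle",plane(C["top"],(329.5,232),0),plane(C["side"],(239.5,282),0),"cup",plane(C["top"],(214,221),.05),plane(C["side"],(234,162),.05))
for psi0 in(0,np.pi):
  for nm,p,psi in(("tmpl",(.4713,-.341,.1),.7025-np.pi/2),("jig",(.519,-.062,.26),-.106-np.pi/2),("awl",(.44,.3,.2),.3-np.pi/2)):
    q=r.solve_ik(p,[0,np.pi/2,psi+psi0]);print(nm,psi0,None if q is None else np.round(q,2))
E
```

```text
top raw [[149.4, 207.4], [192.0, 190.4], [197.8, 204.8], [154.8, 222.4]] (array([0.41860624, 0.33175045]), np.float64(0.4589320556819469), array([[ 0.9, -0.8],
       [-0.3,  1. ],
       [-0.5,  0.8],
       [-0.1, -1. ]])) [0.053, 0.1478, 0.0523, 0.1481]
top ref [[148.8000030517578, 207.0], [192.3000030517578, 190.3000030517578], [198.1999969482422, 204.89999389648438], [153.8000030517578, 222.0]] (array([0.419164  , 0.33238274]), np.float64(0.44324222384666495), array([[ 0.3,  0.4],
       [ 0.3,  0.3],
       [-0.1, -1.2],
       [-0.6,  0.5]])) [0.0527, 0.1501, 0.0531, 0.1518]
98 172.44897959183675 204.69387755102042 166 197 196 219
side raw [[241.2, 104.0], [262.9, 135.1], [248.7, 142.3], [227.9, 110.7]] (array([0.41713095, 0.32870792]), np.float64(0.4428636323375526), array([[ 0.5, -0.4],
       [-2.1,  3.7],
       [-1.3,  0.6],
       [ 2.9, -3.9]])) [0.0515, 0.1451, 0.0528, 0.1442]
side ref [[241.89999389648438, 103.19999694824219], [263.70001220703125, 136.0], [249.3000030517578, 142.5], [226.89999389648438, 109.5999984741211]] (array([0.41795014, 0.32960154]), np.float64(0.43397854668512265), array([[ 1.4,  1.7],
       [-0.2, -0.2],
       [ 0.3, -0.9],
       [-1.5, -0.6]])) [0.0556, 0.1511, 0.0519, 0.1511]
111 244.82882882882882 115.76576576576576 241 249 108 123
[0.41702388 0.32756029 0.09157403]
bottle [ 0.37453671 -0.18438635  0.        ] [ 0.37419465 -0.18059981  0.        ] cup [0.37956103 0.19721142 0.05      ] [0.37580797 0.18334137 0.05      ]
tmpl 0 [ 0.03  0.51  0.7   1.9  -0.42  0.88  1.65]
jig 0 [-0.49  0.19  0.62  1.85 -0.12  1.14  0.06]
awl 0 [-0.85  0.24  0.21  1.89 -0.06  1.01 -0.32]
tmpl 3.141592653589793 [-0.2   0.69  1.11  1.91 -0.73  1.02 -1.2 ]
jig 3.141592653589793 [ 1.02  0.46 -1.3   1.78  0.46  1.27  2.64]
awl 3.141592653589793 [-0.35  0.27 -0.4   1.86  0.12  1.03  2.65]
```

```bash
cat >> h.py <<'E'
PI=np.pi
JIG=np.array([.4997,-.0294]);JY=-.106
TM=np.array([.4344,-.333]);TY=.7025
def rot(a):return np.array([[np.cos(a),-np.sin(a)],[np.sin(a),np.cos(a)]])
def loc(o,y,p):return o+rot(y)@np.asarray(p)
def ori(yaw):return [0,PI/2,yaw-PI/2]
def st():
    s=r.read_state();print("t",round(s["time"],2),"pos",s["position"].round(4),"f",s["force"].round(1),"m",s["wrist_torque"].round(2),"w",round(s["grip_width"],4));return s
def shot(tag):
    C={n:cam(n) for n in("top","side")}
    for n in C:cv2.imwrite(f"pics/{tag}_{n}.png",C[n]["bgr"])
    import pickle;pickle.dump(C,open(f"{tag}.pkl","wb"));return C
E
python3 - <<'E'
from h import *
g=loc(TM,TY,(.023,-.030));print(g)
r.goto([*g,.30],ori(TY));st()
r.line_to([*g,.09],rate=.2);st()
C=shot("g1")
E
```

```text
[ 0.47133811 -0.34103594]
t 3.69 pos [ 0.472  -0.3403  0.2998] f [1.1 0.3 0.5] m [ 0.   -0.01 -0.04] w 0.0853
t 4.89 pos [ 0.472  -0.3417  0.0911] f [ 0.2 -0.1 -0.2] m [ 0.06 -0.01  0.02] w 0.0851
```

```bash
python3 - <<'E'
import cv2,numpy as np
t=cv2.imread("pics/g1_top.png");s=cv2.imread("pics/g1_side.png")
a=cv2.resize(t[150:270,320:440],None,fx=3.3,fy=3.3,interpolation=cv2.INTER_CUBIC)
b=cv2.resize(s[264:384,200:320],None,fx=3.3,fy=3.3,interpolation=cv2.INTER_CUBIC)
cv2.imwrite("pics/g1.png",np.hstack([a,b]))
E
```

```text
(no output)
```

View pics/g1.png

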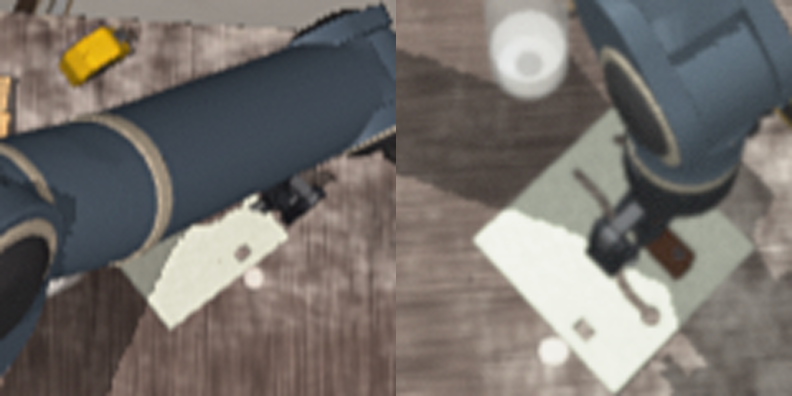

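```bash
python3 - <<'E'
from h import *
g=loc(TM,TY,(.023,-.030))
r.line_to([*g,.013],rate=.12);st()
r.clamp(70);st()
s=r.read_state();p=s["position"]
r.line_to([p[0],p[1],.043],rate=.1);st()
r.line_to([p[0],p[1],.27],rate=.25);st()
j=loc(JIG,JY,(.023,-.030))
r.goto([*j,.27],ori(JY));st()
r.line_to([*j,.013+.034+.035],rate=.2);st()
C=shot("h1")
E
```

```text
t 5.78 pos [ 0.4716 -0.3416  0.0135] f [ 0.3  0.7 -0.3] m [-0.01  0.04  0.01] w 0.0857
t 6.41 pos [ 0.4716 -0.3411  0.0136] f [-0.3  1.2  5.5] m [ 0.33  0.21 -0.06] w 0.0171
t 6.86 pos [ 0.4718 -0.3409  0.0432] f [-0.1  0.1 -2.1] m [ 0.06 -0.05 -0.02] w 0.017
t 7.92 pos [ 0.4709 -0.3402  0.2684] f [ 0.1 -0.1 -2.4] m [-0.05 -0.02 -0.02] w 0.0168
t 9.11 pos [ 0.519  -0.0627  0.2697] f [-0.1 -0.6 -1.7] m [-0.11 -0.03 -0.01] w 0.0172
t 10.2 pos [ 0.5203 -0.0622  0.083 ] f [-0.1 -0.7 -2.4] m [-0.08 -0.04 -0.09] w 0.0173
```

```bash
cat > crop.py <<'E'
import cv2,numpy as np,sys
tag=sys.argv[1];tx,ty,sx,sy=map(int,sys.argv[2:6]);n=int(sys.argv[6]) if len(sys.argv)>6 else 100
t=cv2.imread(f"pics/{tag}_top.png");s=cv2.imread(f"pics/{tag}_side.png");f=400/n
cv2.imwrite(f"pics/{tag}_z.png",np.hstack([cv2.resize(i[y:y+n,x:x+n],(400,400),interpolation=cv2.INTER_CUBIC) for i,x,y in((t,tx,ty),(s,sx,sy))]))
E
python3 crop.py h1 240 140 230 170 100
```

```text
(no output)
```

View pics/h1_z.png

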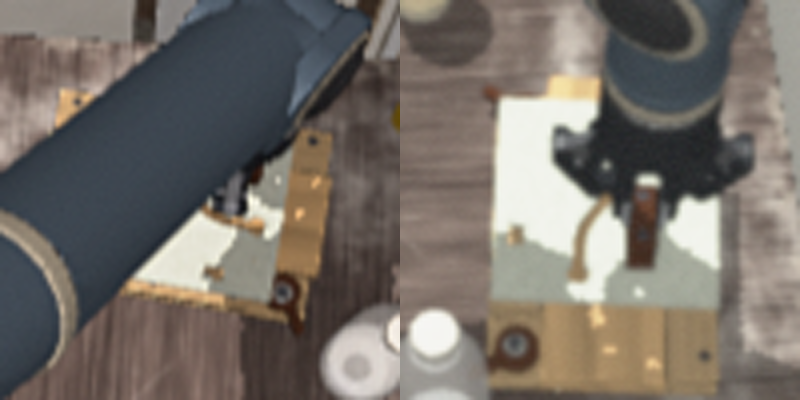

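```bash
python3 - <<'E'
from h import *
import pickle
C=pickle.load(open("h1.pkl","rb"))
def up(p,o,f):return [((a+.5)/f-.5+o[0],(b+.5)/f-.5+o[1]) for a,b in p]
z=.083-.0135+.006
c=C["side"];g=c["bgr"][...,0].astype(np.float32)
BL,BR,TL,RT=up([(491,296),(720,307),(497,98),(720,210)],(230-100,170),4)  # x coords incl 400 offset
BL,BR,TL,RT=[(u[0]+0,u[1]) for u in (BL,BR,TL,RT)]
lb=edgeline(g,BL,BR,2);ll=edgeline(g,TL,BL,2);lr=edgeline(g,BR,RT,2);lt=edgeline(g,TL,up([(548,98)],(130,170),4)[0],2)
P=[inter(lt,ll),inter(ll,lb),inter(lb,lr)];print(np.round(P,1))
W=np.array([plane(c,p,z) for p in P]);L=np.array([[-77,78],[-77,-78],[77,-78]])*1e-3
print("side",fit2d(L,W), np.linalg.norm(W[0]-W[1]),np.linalg.norm(W[2]-W[1]))
c=C["top"];g=c["bgr"][...,0].astype(np.float32)
BL,BR,TR=up([(130,290),(268,310),(291,150)],(240,140),4)
a=edgeline(g,BL,BR,2);b=edgeline(g,BR,TR,2);p=inter(a,b);w=plane(c,p,z)
for l in(a,b):
    u,v=plane(c,l[0],z),plane(c,l[0]+l[1]*30,z);print("dir",np.arctan2(*(v-u)[[1,0]]))
print("top corner",p,w[:2], "expected nominal for seat (top est)",loc(np.array([.4995,-.0274]),-.106,(-.077,-.078)))
E
```

```text
[[254.2 194. ]
 [251.8 244.4]
 [309.3 246.9]]
side (array([ 0.49757301, -0.03470947]), np.float64(-0.10688952095449944), array([[-0.5,  1.1],
       [-0.1, -0.5],
       [ 0.5, -0.7]])) 0.15752506908565872 0.15462546945568653
dir -1.652817035197458
dir -0.10811622371893119
top corner [306.9108  215.60919] [ 0.41236065 -0.09884042] expected nominal for seat (top est) [ 0.41467966 -0.09681548]
```

```bash
cat > meas.py <<'E'
from h import *
def up(p,o,f):return [((a+.5)/f-.5+o[0],(b+.5)/f-.5+o[1]) for a,b in p]
def meas(C,zt,guess,gy):
    "guess=template world pose per camera-independent guess; returns residual jig-template"
    L={k:np.array(v)*1e-3 for k,v in dict(TL=(-77,78),BL=(-77,-78),BR=(77,-78),RT=(77,-15),T2=(-35,78)).items()}
    c=C["side"];g=c["bgr"][...,0].astype(np.float32)
    sd=np.array([0,-.0018]);u={k:proj(c,[*(loc(np.array(guess)+sd,gy,v)),zt]) for k,v in L.items()}
    lb=edgeline(g,u["BL"],u["BR"],2);ll=edgeline(g,u["TL"],u["BL"],2);lr=edgeline(g,u["BR"],u["RT"],2);lt=edgeline(g,u["TL"],u["T2"],2)
    P=[inter(lt,ll),inter(ll,lb),inter(lb,lr)];W=np.array([plane(c,p,zt) for p in P])
    t,y,res=fit2d([L["TL"],L["BL"],L["BR"]],W);print("side",t.round(4),round(y,3),res.tolist(),"need",((np.array([.4999,-.0315])-t)*1e3).round(1))
    c=C["top"];g=c["bgr"][...,0].astype(np.float32)
    M={"BL":(-.077,-.02),"BR":(-.077,-.078),"TR":(.06,-.078)}
    u={k:proj(c,[*(loc(np.array(guess)+[0,.0018],gy,v)),zt]) for k,v in M.items()}
    p=inter(edgeline(g,u["BL"],u["BR"],2),edgeline(g,u["BR"],u["TR"],2));w=plane(c,p,zt)[:2]
    print("top need",((loc(np.array([.4995,-.0274]),-.106,(-.077,-.078))-w)*1e3).round(1))
E
python3 - <<'E'
from meas import *
j=loc(JIG,JY,(.023,-.030))+[.0023,.0026];print(j)
r.line_to([*j,.013+.034+.018],rate=.05);s=st()
C=shot("h2");meas(C,s["position"][2]-.0135+.006,JIG,JY)
E
python3 crop.py h2 240 140 230 170 100
```

```text
[ 0.52169686 -0.05906505]
t 10.8 pos [ 0.5215 -0.0591  0.0647] f [ 0.1 -0.6 -1.7] m [-0.04 -0.02 -0.03] w 0.0167
side [ 0.4987 -0.0312] -0.107 [[-0.6, 2.5], [-0.2, -1.5], [0.8, -1.0]] need [ 1.2 -0.3]
top need [-0.4 -0.7]
```

View pics/h2_z.png

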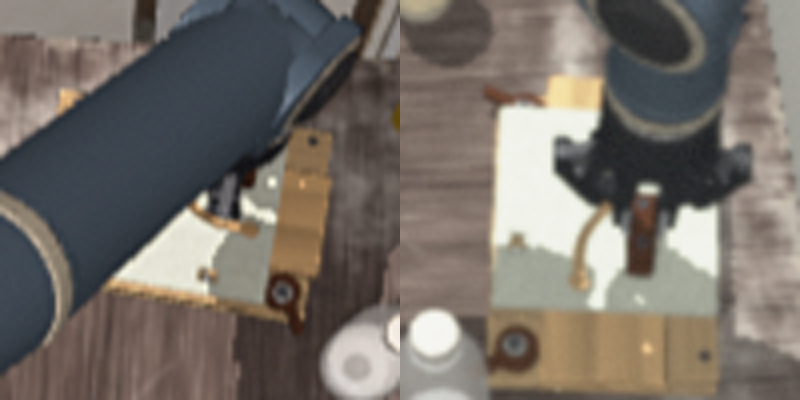

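```bash
python3 - <<'E'
from meas import *
j=loc(JIG,JY,(.023,-.030))+[.0026,.0022]
for dz in(.012,.008,.004,.001,-.0005):
    r.line_to([*j,.0135+.034+dz],rate=.03);s=st()
    if s["force"][2]>12 or np.hypot(*s["force"][:2])>12: print("stop");break
C=shot("h3");meas(C,s["position"][2]-.0135+.006,JIG,JY)
E
python3 crop.py h3 240 140 230 170 100
```

```text
t 11.23 pos [ 0.5218 -0.0595  0.0593] f [ 0.1 -0.  -2.7] m [-0.08 -0.05 -0.  ] w 0.017
t 11.52 pos [ 0.5218 -0.0594  0.0553] f [-1.5  0.2 -2.1] m [-0.06 -0.09  0.01] w 0.0169
t 11.8 pos [ 0.5218 -0.0594  0.0513] f [ 0.2  0.2 -1.7] m [-0.04 -0.02  0.02] w 0.0168
t 12.05 pos [ 0.5219 -0.0595  0.0483] f [ 0.4  0.2 -2.7] m [-0.04 -0.05  0.02] w 0.0172
t 12.3 pos [ 0.5222 -0.0596  0.0475] f [-0.8  0.8  5.9] m [0.14 0.45 0.01] w 0.0171
side [ 0.4994 -0.0319] -0.101 [[-0.8, 2.5], [-0.9, -1.2], [1.7, -1.3]] need [0.5 0.4]
top need [-0.5 -0. ]
```

View pics/h3_z.png

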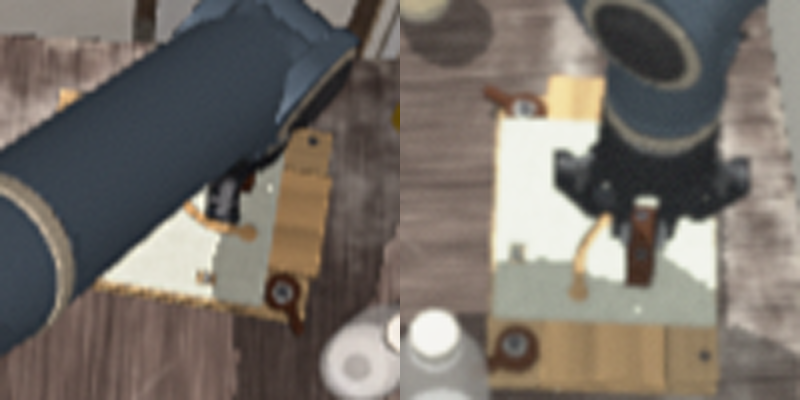

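```bash
python3 - <<'E'
from meas import *
r.open_gripper();s=st();p=s["position"]
r.line_to([p[0],p[1],.20],rate=.2)
r.goto([.44,.25,.25],ori(.439));st()
C=shot("i1")
E
python3 crop.py i1 240 140 230 170 100
```

```text
t 13.07 pos [ 0.522  -0.0595  0.047 ] f [-1.   0.4 -0.2] m [-0.07  0.04  0.07] w 0.0851
t 15.22 pos [0.4404 0.2485 0.2497] f [ 0.7 -0.3  0.3] m [0.01 0.07 0.02] w 0.0848
```

View pics/i1_z.png

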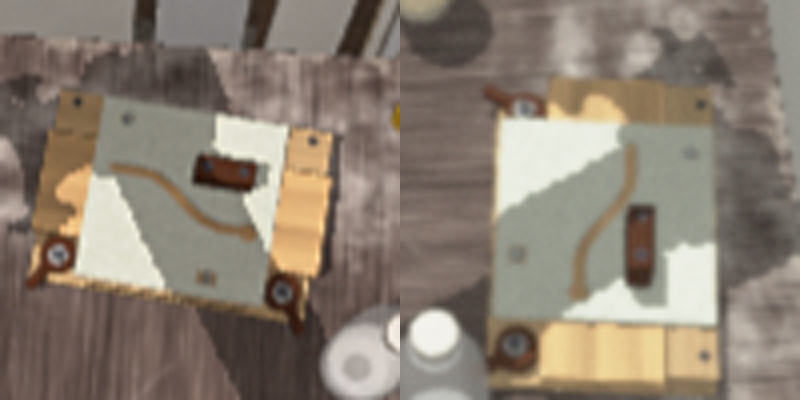

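View pics/i1_side.png

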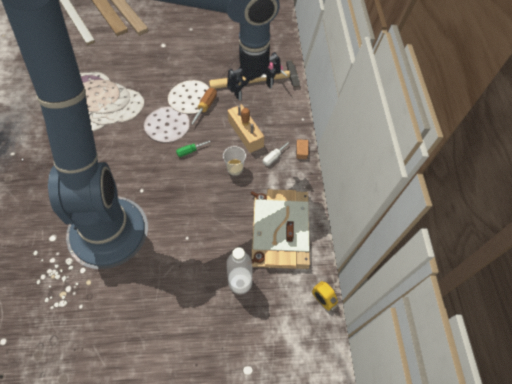

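```bash
python3 - <<'E'
import cv2,numpy as np
v=[]
for n in("side0","g1_side","h1_side","i1_side"):
    s=cv2.imread(f"pics/{n}.png");v.append(cv2.resize(s[60:200,160:320],None,fx=2.4,fy=2.0))
cv2.imwrite("pics/cmp.png",np.vstack([np.hstack(v[:2]),np.hstack(v[2:])]))
E
```

```text
(no output)
```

View pics/cmp.png

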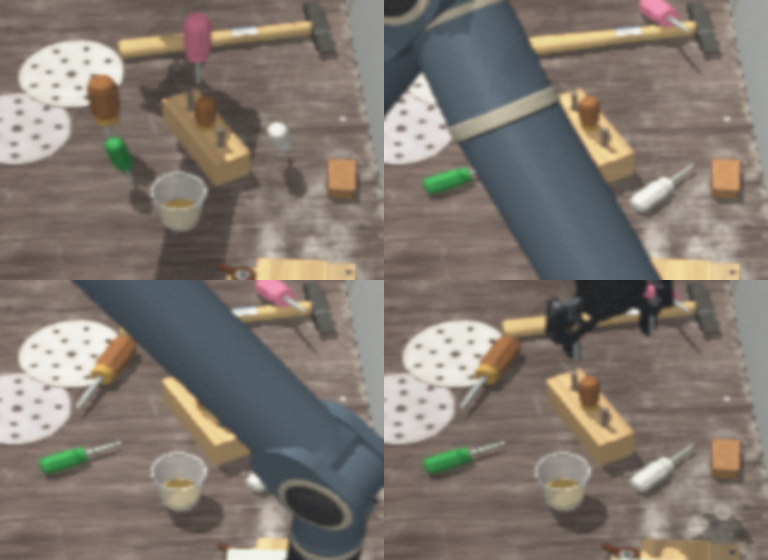

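```bash
python3 - <<'E'
from meas import *
r.line_to([.4205,.3325,.17],ori(.439));st()
C=shot("k1")
E
python3 crop.py k1 120 150 200 70 100
```

```text
t 16.24 pos [0.4213 0.3318 0.1706] f [-0.4  0.2 -0.6] m [-0.01  0.02 -0.09] w 0.0858
```

View pics/k1_z.png

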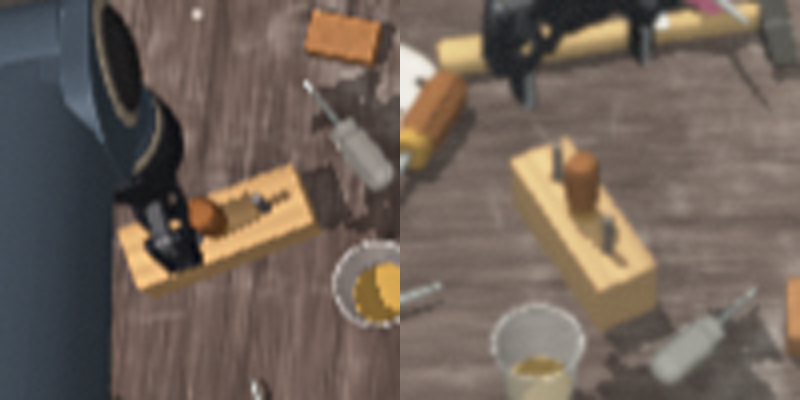

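```bash
python3 - <<'E'
from meas import *
import pickle
C=pickle.load(open("k1.pkl","rb"))
p=np.array([.4213,.3318])
for z in(.1706,.1836):
    for n in C:
        print(z,n,[proj(C[n],[*(p+rot(.439)@[d,0]),z]).round(1).tolist() for d in(.046,0,-.046)])
# awl handle in side & block
for n,m0 in(("side",(200,70)),("top",(120,150))):
    b=C[n]["bgr"].astype(int);h=cv2.cvtColor(C[n]["bgr"],cv2.COLOR_BGR2HSV)
print(proj(C["side"],[.4195,.3305,.119]),proj(C["side"],[.4195,.3305,.066]),proj(C["top"],[.4195,.3305,.119]))
E
```

```text
0.1706 top [[160.6, 184.3], [165.5, 198.3], [170.5, 212.6]]
0.1706 side [[259.3, 92.0], [245.9, 97.5], [232.3, 103.1]]
0.1836 top [[159.5, 183.2], [164.5, 197.4], [169.5, 211.8]]
0.1836 side [[259.4, 89.0], [245.9, 94.5], [232.1, 100.2]]
[245.4958901  109.23521871] [245.65606502 120.20689887] [169.70383036 202.23032025]
```

```bash
python3 - <<'E'
from meas import *
import pickle
C=pickle.load(open("k1.pkl","rb"))
p=np.array([.4213,.3318]);o=[]
for n,(x,y) in(("top",(135,175)),("side",(215,65))):
    v=cv2.resize(C[n]["bgr"][y:y+60,x:x+60],(400,400),interpolation=cv2.INTER_CUBIC)
    for d in(.0425,-.0425):
        for w in(-.011,.011):
            a=[tuple(int(k) for k in ((proj(C[n],[*(p+rot(.439)@[d,w]),z])-[x,y]+.5)*400/60)) for z in(.184,.24)]
            cv2.line(v,a[0],a[1],(0,255,0),1)
    o.append(v)
cv2.imwrite("pics/k1_o.png",np.hstack(o))
E
```

```text
(no output)
```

View pics/k1_o.png

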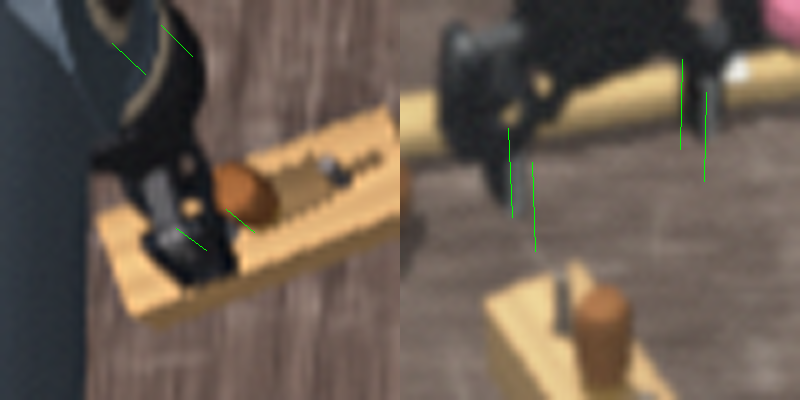

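```bash
python3 - <<'E'
from meas import *
r.line_to([.4205,.3325,.115],rate=.1);s=st()
C=shot("k2")
p=s["position"][:2];o=[];z0=s["position"][2]+.013
for n,(x,y) in(("top",(135,175)),("side",(215,75))):
    v=cv2.resize(C[n]["bgr"][y:y+60,x:x+60],(400,400),interpolation=cv2.INTER_CUBIC)
    for d in(.0425,-.0425):
        for w in(-.011,.011):
            a=[tuple(int(k) for k in ((proj(C[n],[*(p+rot(.439)@[d,w]),z])-[x,y]+.5)*400/60)) for z in(z0,z0+.05)]
            cv2.line(v,a[0],a[1],(0,255,0),1)
    o.append(v)
cv2.imwrite("pics/k2_o.png",np.hstack(o))
E
```

```text
t 17.04 pos [0.421  0.3325 0.1153] f [-0.1 -0.4  0.7] m [ 0.02  0.03 -0.03] w 0.0853
```

View pics/k2_o.png

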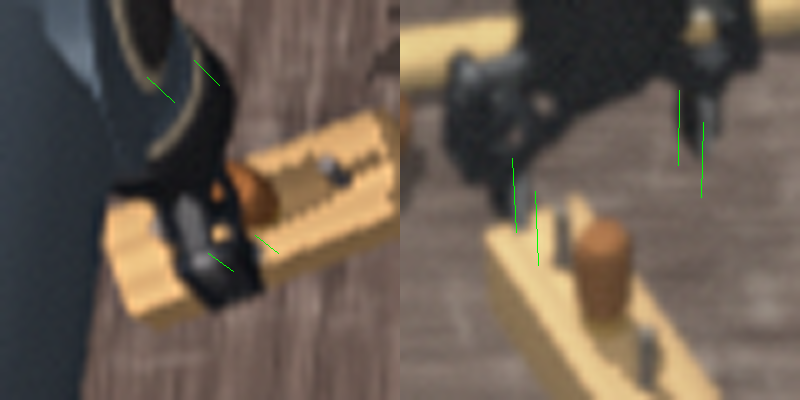

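```bash
python3 - <<'E'
from meas import *
r.line_to([.4205,.3325,.076],rate=.08);s=st()
C=shot("k3")
p=s["position"][:2];o=[];z0=s["position"][2]+.013
for n,(x,y) in(("top",(135,175)),("side",(215,75))):
    v=cv2.resize(C[n]["bgr"][y:y+60,x:x+60],(400,400),interpolation=cv2.INTER_CUBIC)
    for d in(.0425,-.0425):
        for w in(-.011,.011):
            a=[tuple(int(k) for k in ((proj(C[n],[*(p+rot(.439)@[d,w]),z])-[x,y]+.5)*400/60)) for z in(z0,z0+.05)]
            cv2.line(v,a[0],a[1],(0,255,0),1)
    o.append(v)
cv2.imwrite("pics/k3_o.png",np.hstack(o))
E
```

```text
t 17.77 pos [0.4207 0.3323 0.0758] f [-0.3 -0.9  0. ] m [-0.02  0.02  0.01] w 0.0855
```

View pics/k3_o.png

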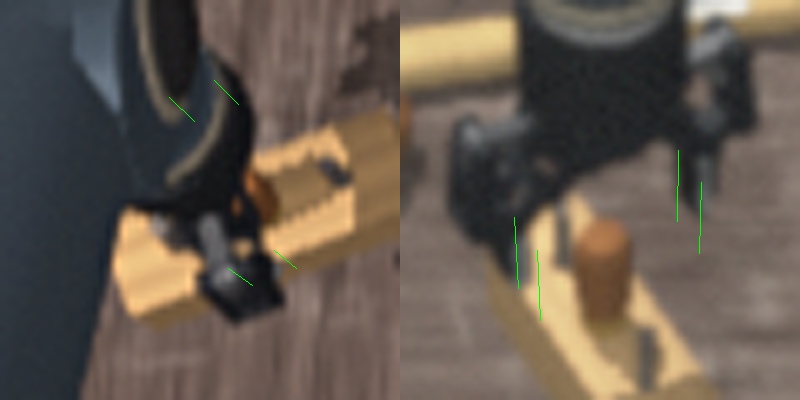

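```bash
python3 - <<'E'
from meas import *
import pickle
def ov(tag,p,yaw,z0,hw,rois):
    C=pickle.load(open(tag+".pkl","rb"));o=[]
    for n,(x,y) in rois:
        v=cv2.resize(C[n]["bgr"][y:y+60,x:x+60],(400,400),interpolation=cv2.INTER_CUBIC)
        f=lambda X:tuple(int(k) for k in ((proj(C[n],X)-[x,y]+.5)*400/60))
        for d in(hw,-hw):
            q=[f([*(np.array(p)+rot(yaw)@[d,w]),z]) for w,z in((-.011,z0),(.011,z0),(.011,z0+.03),(-.011,z0+.03))]
            cv2.polylines(v,[np.array(q)],True,(0,255,0),1)
        o.append(v)
    cv2.imwrite(f"pics/{tag}_o.png",np.hstack(o))
ov("h3",[.5222,-.0596],-.106,.048,.010,(("top",(265,155)),("side",(265,200))))
ov("h1",[.5203,-.0622],-.106,.083,.010,(("top",(265,155)),("side",(265,190))))
E
```

```text
(no output)
```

View pics/h3_o.png

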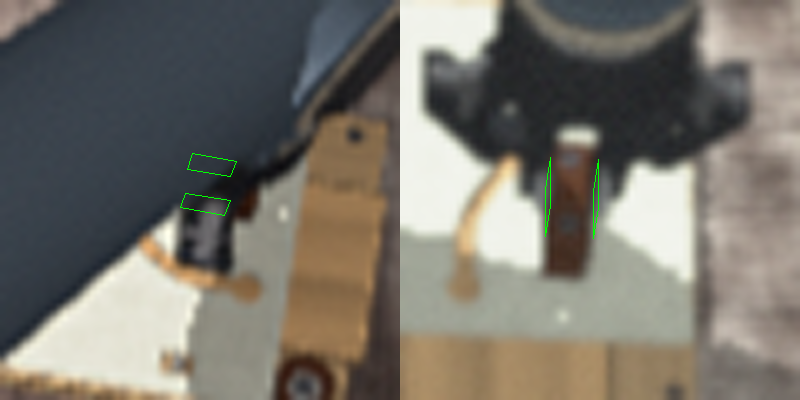

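View pics/h1_o.png

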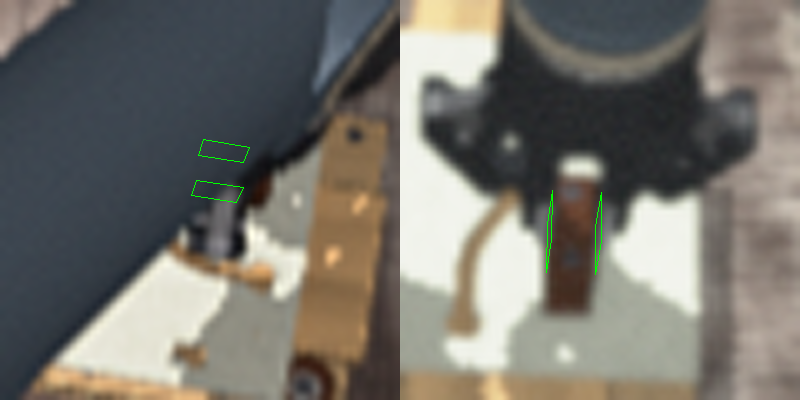

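```bash
python3 - <<'E'
from meas import *
from scipy.spatial.transform import Rotation as Ro
s=st();print(Ro.from_euler("xyz",s["tcp_rot"]).as_matrix().round(4),rot(.439))
E
```

```text
t 17.88 pos [0.4209 0.3326 0.0763] f [ 0.2 -0.3  0.1] m [-0.03 -0.01  0.02] w 0.0852
[[ 6.000e-04  9.053e-01  4.249e-01]
 [ 4.000e-04  4.249e-01 -9.053e-01]
 [-1.000e+00  7.000e-04 -1.000e-04]] [[ 0.90517715 -0.4250345 ]
 [ 0.4250345   0.90517715]]
```

```bash
python3 - <<'E'
import cv2,numpy as np
a=cv2.imread("pics/k3_side.png");b=cv2.imread("pics/k3_top.png")
cv2.imwrite("pics/k3_w.png",np.hstack([cv2.resize(b[140:260,60:220],(400,300),interpolation=cv2.INTER_CUBIC),cv2.resize(a[20:140,170:330],(400,300),interpolation=cv2.INTER_CUBIC)]))
E
```

```text
(no output)
```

View pics/k3_w.png

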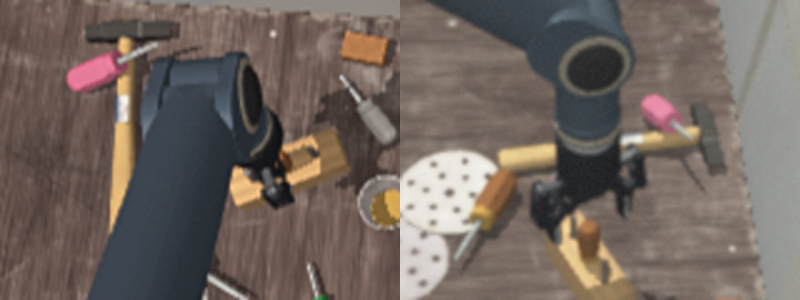

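```bash
python3 - <<'E'
from meas import *
r.clamp(25);s=st()
C=shot("k4");o=[]
for n,(x,y) in(("top",(135,175)),("side",(215,75))):
    v=cv2.resize(C[n]["bgr"][y:y+60,x:x+60],(400,400),interpolation=cv2.INTER_CUBIC);o.append(v)
cv2.imwrite("pics/k4_o.png",np.hstack(o))
E
```

```text
t 18.45 pos [0.4205 0.3325 0.0762] f [-0.6 -0.3  4.5] m [-0.12  0.29 -0.02] w 0.0249
```

View pics/k4_o.png

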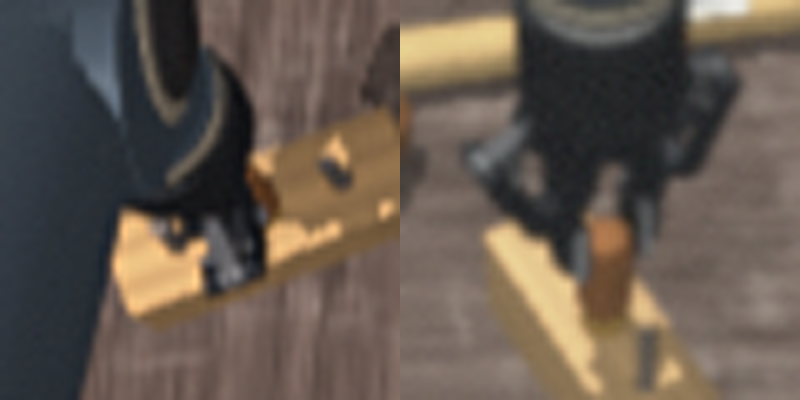

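```bash
cat >> h.py <<'E'
TP=np.array([.5022,-.0265]);TPY=-.104
E
python3 - <<'E'
from meas import *
r.clamp(70);s=st();p=s["position"]
r.line_to([p[0],p[1],.15],rate=.12);st()
r.line_to([p[0],p[1],.21],rate=.2)
q=loc(TP,TPY,(-.018,-.058));print(q)
r.goto([*q,.19],ori(JY))
r.line_to([*q,.052+.070],rate=.15);st()
shot("l1")
E
python3 crop.py l1 265 170 245 195 60
```

```text
t 18.77 pos [0.4205 0.3326 0.0764] f [-1.3 -0.1  5.4] m [-0.17  0.42 -0.02] w 0.0235
t 19.53 pos [0.4198 0.3324 0.1494] f [ 0.5 -0.3 -0.2] m [ 0.02  0.02 -0.01] w 0.0233
[ 0.47827612 -0.08231799]
t 22.13 pos [ 0.4788 -0.0822  0.1223] f [-0.1  0.1 -0.1] m [-0.01 -0.02 -0.02] w 0.0234
```

View pics/l1_z.png

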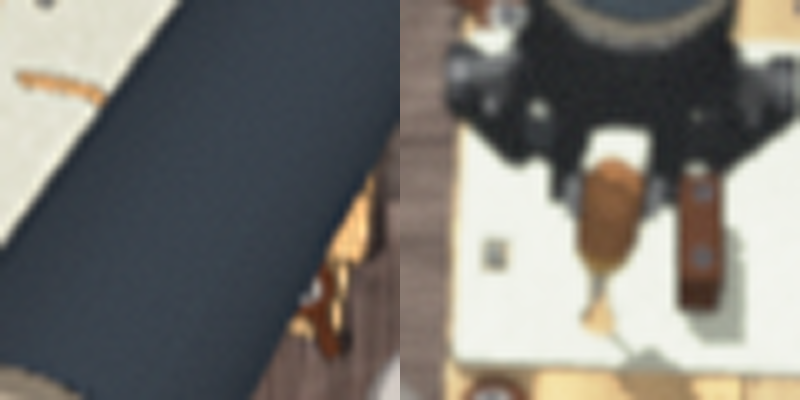

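```bash
python3 - <<'E'
from meas import *
import pickle
C=pickle.load(open("l1.pkl","rb"));c=C["side"];x,y=262,215
v=cv2.resize(c["bgr"][y:y+40,x:x+40],(800,600) if 0 else (600,600),interpolation=cv2.INTER_CUBIC);f=600/40
F=lambda X:tuple(int(k) for k in ((proj(c,X)-[x,y]+.5)*f))
p=[.4788,-.0822]
for z in (.052,.065,.08,.102): cv2.circle(v,F([*p,z]),3,(0,0,255),-1)
# seated template points per side-camera estimate
ts=np.array([.4997,-.0316])
C2=pickle.load(open("i1.pkl","rb"));meas(C2,.040,JIG,JY)
for a in((-.018,-.058),(-.018,-.040),(-.0138,-.02)):cv2.circle(v,F([*loc(ts,-.103,a),.034]),3,(0,255,0),-1)
cv2.imwrite("pics/l1_o.png",v)
E
```

```text
side [ 0.4998 -0.0304] -0.097 [[-0.8, 1.3], [-0.6, -0.2], [1.4, -1.1]] need [ 0.1 -1.1]
top need [-0.4  0.1]
```

View pics/l1_o.png

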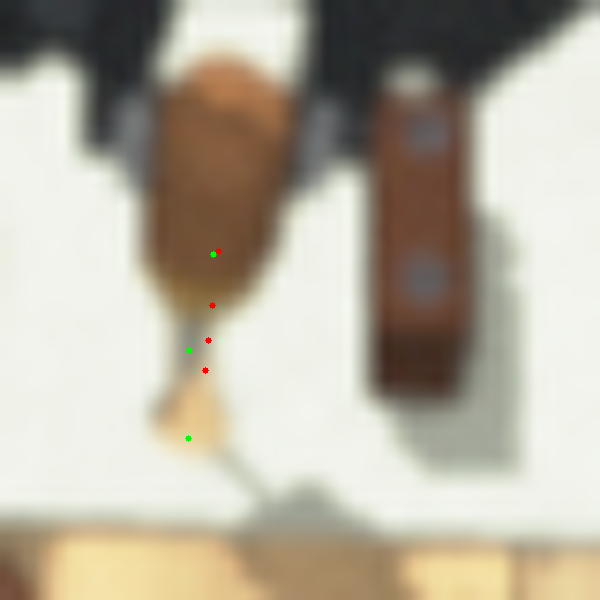

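```bash
cat > ovl.py <<'E'
from meas import *
def ovl(tag,x,y,n=40,pts=()):
    C=shot(tag);c=C["side"];v=cv2.resize(c["bgr"][y:y+n,x:x+n],(600,600),interpolation=cv2.INTER_CUBIC);f=600/n
    for X in pts:cv2.circle(v,tuple(int(k) for k in ((proj(c,X)-[x,y]+.5)*f)),2,(0,0,255),-1)
    cv2.imwrite(f"pics/{tag}_o.png",v)
E
python3 - <<'E'
from ovl import *
q=loc(TP,TPY,(-.018,-.058))+[.0018,0]
r.line_to([*q,.114],rate=.05);st()
r.line_to([*q,.109],rate=.03);s=st()
ovl("l2",262,215,30)
E
```

```text
t 22.55 pos [ 0.48   -0.0822  0.1139] f [-0.2 -0.4 -1.8] m [-0.01  0.    0.01] w 0.0234
t 22.87 pos [ 0.4799 -0.0824  0.1088] f [ 0.1  0.  -0.3] m [ 0.07  0.03 -0.01] w 0.0237
```

View pics/l2_o.png

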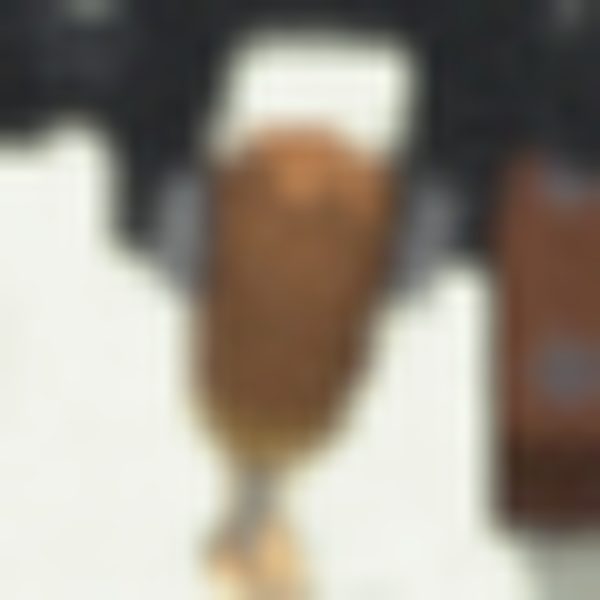

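```bash
python3 - <<'E'
import cv2
s=cv2.imread("pics/l2_side.png");cv2.imwrite("pics/l2_p.png",cv2.resize(s[228:253,262:287],(600,600),interpolation=cv2.INTER_CUBIC))
E
```

```text
(no output)
```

View pics/l2_p.png

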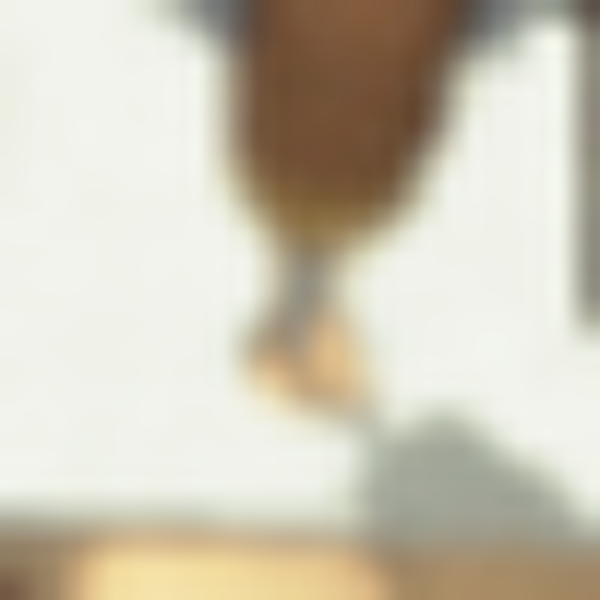

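```bash
cat >> h.py <<'E'
def favg(n=5):
    F=[]
    for _ in range(n):
        r.dwell(.02);F.append(r.read_state()["force"])
    return np.mean(F,0)
E
python3 - <<'E'
from h import *
q=loc(TP,TPY,(-.018,-.058))+[.0027,0]
r.line_to([*q,.1075],rate=.03);f0=favg();print(f0.round(1))
z=.1075
while z>.100:
    z-=.0007;r.line_to([*q,z],rate=.03);f=favg();print(round(z,4),f.round(1),r.read_state()["position"].round(4))
    if f[2]-f0[2]>2.0:break
E
```

```text
[ 0.2 -0.1 -0.6]
0.1068 [ 0.   0.2 -0.6] [ 0.481  -0.0823  0.1068]
0.1061 [ 0.3  0.1 -1. ] [ 0.481  -0.0823  0.1061]
0.1054 [ 0.2  0.  -0.8] [ 0.481  -0.0823  0.1054]
0.1047 [-0.1 -0.3 -0.8] [ 0.481  -0.0823  0.1047]
0.104 [-0.2  0.2  0.5] [ 0.4811 -0.0824  0.1041]
0.1033 [-0.3 -0.1  4.6] [ 0.4813 -0.0824  0.1036]
```

```bash
python3 - <<'E'
from h import *
q0=loc(TP,TPY,(-.018,-.058))+[.0027,0];Y=-.105
ys=[-36,-26,-13,0,13,26,36,59]
z=.1034;log=[]
t0=r.read_state()["time"]
for y in ys:
    x=-18 if y<=-36 else 18 if y>=36 else 18*np.sin(np.pi*y/72)
    p=q0+rot(Y)@(np.array([x+18,y+58])*1e-3)
    r.line_to([*p,z],rate=.033)
    s=r.read_state();f=s["force"];log.append((y,round(s["time"],2),s["position"].round(4).tolist(),(p*1).round(4).tolist(),f.round(1).tolist(),round(z,4)))
    if f[2]+.7<2.5:z-=.0003
    elif f[2]+.7>7:z+=.0003
for l in log:print(l)
print(favg().round(1))
C=shot("n1")
E
python3 crop.py n1 240 140 230 170 100
```

```text
(-36, 26.12, [0.4834, -0.0605, 0.1035], [0.4833, -0.0604], [0.6, -2.0, 2.9], 0.1034)
(-26, 26.57, [0.4858, -0.0503, 0.1033], [0.486, -0.0507], [-1.0, -3.2, 5.4], 0.1034)
(-13, 27.17, [0.4943, -0.0381, 0.1034], [0.494, -0.0384], [-1.2, -2.4, 4.1], 0.1034)
(0, 27.81, [0.5054, -0.0263, 0.1035], [0.505, -0.0265], [-0.5, -2.4, 4.0], 0.1034)
(13, 28.45, [0.5165, -0.0145, 0.1035], [0.5159, -0.0146], [-0.4, -1.4, 4.3], 0.1034)
(26, 29.04, [0.5243, -0.0022, 0.1035], [0.5239, -0.0024], [-1.1, -2.6, 4.5], 0.1034)
(36, 29.5, [0.527, 0.0077, 0.1035], [0.5266, 0.0074], [-0.1, -2.2, 3.0], 0.1034)
(59, 30.35, [0.529, 0.0303, 0.1034], [0.529, 0.0303], [0.3, -3.0, 3.7], 0.1034)
[-0.2 -2.4  3.8]
```

View pics/n1_z.png

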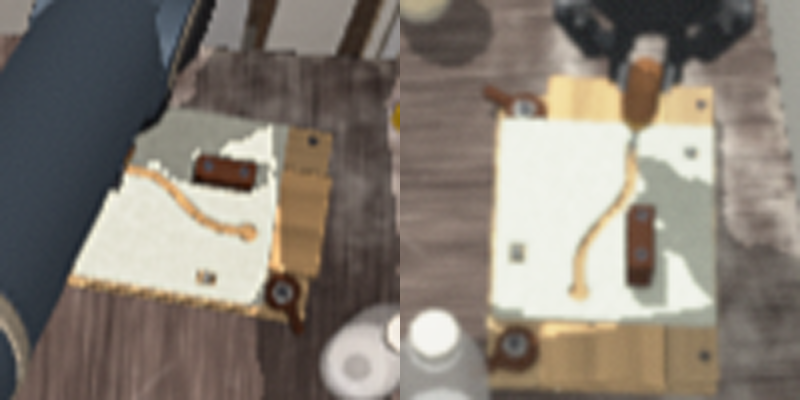

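```bash
python3 - <<'E'
import cv2,numpy as np
a=cv2.imread("pics/n1_side.png");b=cv2.imread("pics/i1_side.png")
R=lambda s:cv2.resize(s[193:218,275:300],(400,400),interpolation=cv2.INTER_CUBIC)
cv2.imwrite("pics/n1_p.png",np.hstack([R(a),R(b)]))
import pickle
from h import *
c=pickle.load(open("n1.pkl","rb"))["side"]
for p in((.018,.059),(.018,.0645)):
    for t in((.4998,-.0304),(.4999,-.0315)):
        for z in(.034,.04):print(p,t,z,((proj(c,[*loc(np.array(t),-.105,p),z])-[275,193]+.5)*16).round())
E
```

```text
(0.018, 0.059) (0.4998, -0.0304) 0.034 [202. 233.]
(0.018, 0.059) (0.4998, -0.0304) 0.04 [204. 217.]
(0.018, 0.059) (0.4999, -0.0315) 0.034 [203. 239.]
(0.018, 0.059) (0.4999, -0.0315) 0.04 [205. 223.]
(0.018, 0.0645) (0.4998, -0.0304) 0.034 [202. 207.]
(0.018, 0.0645) (0.4998, -0.0304) 0.04 [204. 191.]
(0.018, 0.0645) (0.4999, -0.0315) 0.034 [203. 212.]
(0.018, 0.0645) (0.4999, -0.0315) 0.04 [206. 196.]
```

View pics/n1_p.png

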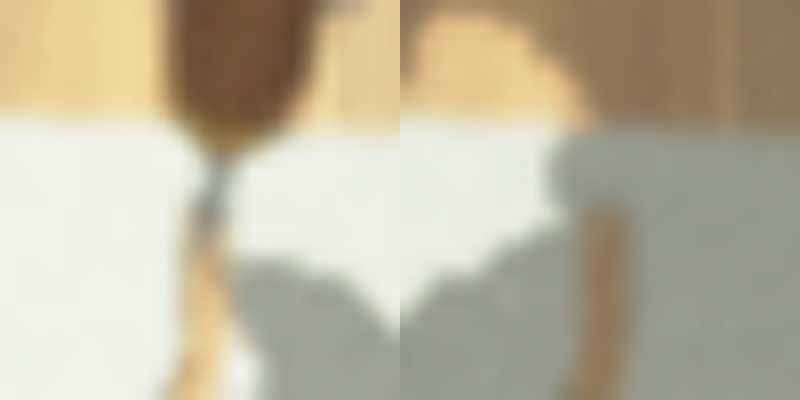

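```bash
python3 - <<'E'
from h import *
p=r.read_state()["position"]
r.line_to([.529,.0303,.20],rate=.15);st()
b=np.array([.4203,.3324])
r.goto([*b,.20],ori(.439));r.line_to([*b,.145],rate=.1);st()
C=shot("o1");o=[]
for n,(x,y) in(("top",(140,180)),("side",(215,80))):
    o.append(cv2.resize(C[n]["bgr"][y:y+60,x:x+60],(400,400),interpolation=cv2.INTER_CUBIC))
cv2.imwrite("pics/o1_o.png",np.hstack(o))
E
```

```text
t 31.32 pos [0.5281 0.0309 0.199 ] f [ 0.9 -0.1 -0.6] m [0.05 0.02 0.  ] w 0.0234
t 33.24 pos [0.4209 0.3323 0.1453] f [ 0.7 -0.3 -0.7] m [-0.02  0.05 -0.03] w 0.0232
```

View pics/o1_o.png

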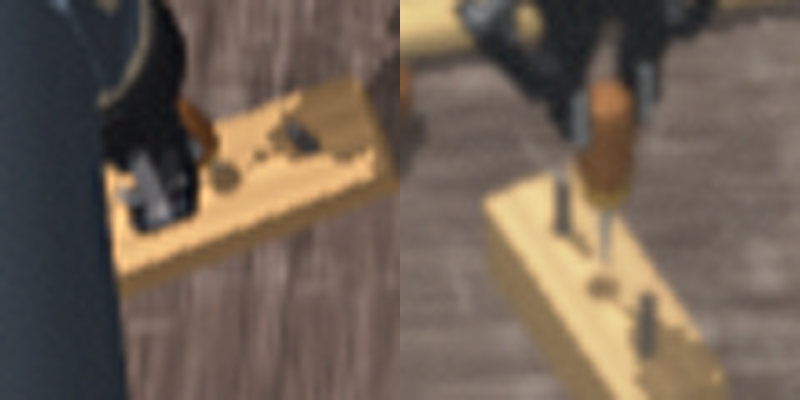

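```bash
python3 - <<'E'
from h import *
b=np.array([.4203,.3324])
for z in(.125,.10,.085,.079,.0772,.0764):
    r.line_to([*b,z],rate=.08 if z>.08 else .03);f=favg(2);print(z,f.round(1))
    if f[2]>8 or np.hypot(f[0],f[1])>8:print("stop");break
E
```

```text
0.125 [ 0.3 -0.  -0.5]
0.1 [-0.2 -0.1 -0.7]
0.085 [ 0.4  0.2 -0.8]
0.079 [ 0.2  0.2 -0.7]
0.0772 [ 0.1 -0.2 -0.5]
0.0764 [-0.5 -0.   0.6]
```

Contact right at the home height; release, retreat straight up and check.

```bash
python3 - <<'E'
from h import *
b=np.array([.4203,.3324])
r.open_gripper();st();r.line_to([*b,.19],rate=.12)
r.goto([.42,.22,.34],ori(.439));r.dwell(.3);st()
C=shot("p1");o=[]
for n,(x,y) in(("top",(140,180)),("side",(215,80))):
    o.append(cv2.resize(C[n]["bgr"][y:y+60,x:x+60],(400,400),interpolation=cv2.INTER_CUBIC))
cv2.imwrite("pics/p1_o.png",np.hstack(o))
E
python3 crop.py p1 240 140 230 170 100
```

```text
t 36.21 pos [0.4203 0.3324 0.0764] f [ 0.6  0.2 -0.4] m [0.04 0.   0.07] w 0.0856
t 38.38 pos [0.4195 0.2206 0.3391] f [ 0.3 -0.4 -0.7] m [-0.07 -0.01  0.02] w 0.0855
```

View pics/p1_o.png

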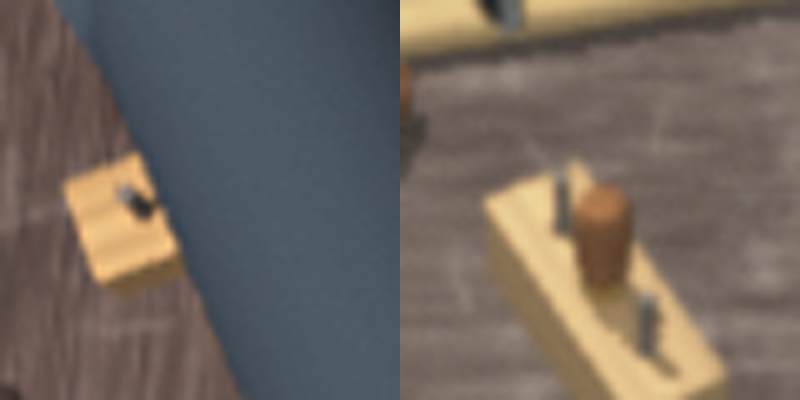

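View pics/p1_z.png

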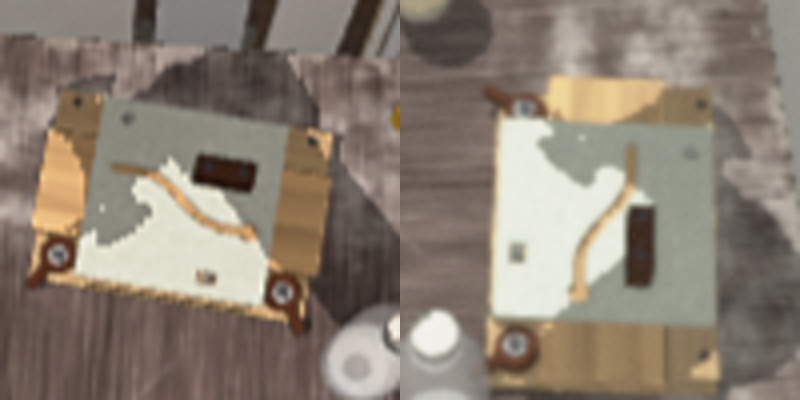

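View pics/p1_side.png

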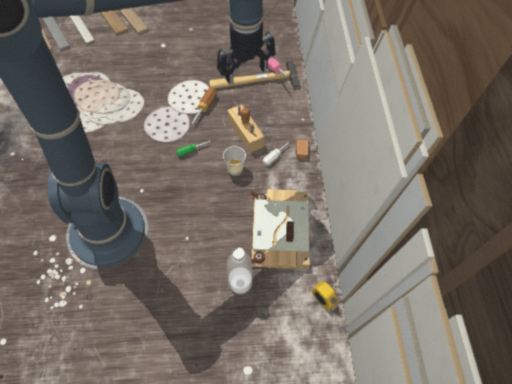

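The awl stands upright in its hole, handle at (604,235) in the zoomed side crop. The template is seated, with both pins showing in their holes. The bottle, cup, tape and cork are where they were.

```bash
python3 -c "
from station import r
r.hand_in();print(r.read_state()['time'])"
```

```text
the job is handed in; nothing more can be done
the job is handed in; nothing more can be done
```

The job is finished and handed in at about 38 s. The template is seated on both pins, the ogee is drawn in one stroke, and the awl is back upright in its own hole.

- **Template:** it touched down at the seated height, and the last pictures still show both pins in their holes.
- **Stroke:** I found the wood by touch at the expected height (34 mm). The point then went from the starter hole to the far end of the slot (about y +59 mm) in about 4.7 s. That is about 3 cm/s, made of eight joined line segments with very short stops between them. Between segments the force was about 3–5.5 N down, with about 2–3 N of drag. The last picture of the stroke put the point within about 1.5 mm of slot6. The scratch itself cannot be seen at this image resolution.
- **Awl:** it went back in without resistance and touched at its starting height. The final side picture shows it standing upright; in the top picture the arm hid it.
- **Bystanders:** the bottle, cup, tape measure and cork block look unmoved in the last pictures.

Three checks disagreed or were not clean:

- **Camera offset:** the two cameras differed by about 4 mm in y, and both were about 2–3 mm off from the robot's own frame. I set the template and the awl point by comparing things within the same picture.
- **Gripper position in the pictures:** the open fingers appeared about 1 cm from where the readout put them. I did not resolve this, but both grips held.
- **Look-alike awls:** the loose ones fell over within the first 5 s. The arm was well above them, so I think they toppled on their own, but I cannot rule out that the arm did it. I left them lying.

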